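# Clamp a glued wooden blank in the guarded bench press

## Task

One of the two bench presses has a glued two-tone wooden blank lying in its channel (the press with the red lever paddle). With shut fingertips push the blank along the channel until it is fully home against the stop, without lifting it; then reach down through the window of the yellow guard, press the red lever all the way down so that its rubber foot clamps the blank, and finish while still holding it down. Do not touch the yellow guard at any time, and leave the other press and everything else on the bench alone.

Things in the scene. Friction and masses are not known exactly. Their poses are not given: they have to be found in the camera images.
- press: the press to use, fixed: wooden bed 335 x 150 x 20 mm. Origin on the bench surface; x runs along the channel from its mouth to the stop, z up; bed x -140 to +195, y +-75 mm. Channel 48 mm wide between rails (tops at z = 30 mm, x -130 to +75 mm); steel stop, face at x = +85 mm. Cheeks (up to z = 100 mm) hold the lever's hinge at x = 175, z = 84 mm
- press_guard: yellow guard fixed on the press, same origin and axes: flat frame, z 138 to 144 mm, outer x -10 to +112, y +-65 mm, round a window x +8 to +92, y +-45 mm, on four 10 mm corner posts with a rail at each side; open between the front posts for the blank. Must not be touched
- press_window (a point): centre of the guard's window, at the upper face of the frame (press x = 50, y = 0, z = 144 mm); the window is 84 mm along the press's x and 90 mm along its y; axes as the press
- press_paddle (a point): centre of the top face of the red paddle (36 mm along the lever, 40 mm across, 8 mm thick) on the lever's free end; it moves with the lever. Up: press x 51, y 0, z 125 mm, sloping 0.24 rad (lower towards the hinge); fully down: press x 50, y 0, z 96 mm, level
- press_lever (a joint): angle of the lever with the red paddle, rad: 0 up (its spring returns it there when let go), 0.24 fully down on a hard stop. Pressing at the paddle takes about 2 N at first; the foot meets the seated blank at about 0.15 rad (4 rising to 6 N); fully down takes about 11 N
- press_foot: the sprung rubber foot, 20 mm across, under the lever, which clamps the blank; origin at the centre of its underside; over press x = 70 mm. It gives up to 9 mm, at 0.7 N per mm after 2 N
- work: loose blank, 140 x 44 x 40 mm, 0.11 to 0.23 kg, dark lower and pale upper half; origin under its centre, x along its length, same way as the press's x. Rests on the bed (underside z = 20, top z = 60 mm). Starts 30 to 50 mm short of the stop; fully home, its origin is at press x = +15 mm and its near end, the one to push, at press x = -55 mm, outside the guard
- spare: the other press, empty and with a grey paddle, otherwise the same as the first; its origin and axes likewise. Leave alone
- spare_lever (a joint): angle of the grey-paddled lever of the other press, rad, 0 up
- glue_gun: loose terracotta-red hot glue gun on its black stand, 200 x 70 mm base, about 175 mm high; origin under the base
- glue_pot: loose glass jar with an orange lid, 54 mm across, 60 mm high, standing between the mouths of the two presses; origin under its centre
- glue_bottle: loose white bottle with a red cap, 56 mm across, 150 mm high; origin under its centre
- mallet: loose hammer with a wooden handle, 260 mm long, lying; origin under its middle
- brush: loose brush, 180 mm long, lying; origin under its middle
- stick_cup: loose blue cup, 72 mm across, 85 mm high; origin under its centre
- offcut: loose pine offcut 75 x 45 x 24 mm lying in front of the presses; origin under its centre
Things that resemble listed ones, but are neither listed nor needed, are in the scene too. Leave any pink look-alike of the work alone.

How it is judged:
By the outcome, as a careful person would: the job done as asked, in the order asked, and still so for the second after the job is handed in, while the arm keeps its last pose, push and grip.
It also fails if it takes over 45 s, if anything falls off the work surface, if the arm or the gripper's body presses on something with over 40 N, if the wrist force passes 120 N, or if a joint passes its speed limit or range.

## Robot

A 7-joint arm with a two-finger parallel gripper is mounted at the origin on the work surface. World frame = base frame: x ahead of the robot, y to its left, z up, the work surface at z = 0. Lengths are in mm, angles in rad, forces in N, time in s.
With the tool pointing down it reaches from about 425 to 875 mm from the base axis. Payload 9.9 kg.
Tool frame: the origin (TCP) lies where the fingers leave the gripper's body, on its centre line; the fingertips stand 73 mm ahead of it and the grasp point (between the pads) lies grip_point_offset ahead of it (grip_point_offset is the distance from the TCP to the grasp point, in mm); x points along the fingers, z is the direction in which the jaws open and shut, and the axes are right-handed (so a half turn about x gives the same grasp; the last joint's range is limited). The gripper opens to 85 mm and grips with 20 to 120 N. Pads are 22 mm wide; open, the fingers measure 114 mm over their backs; the gripper's body (76 mm by 85 mm) begins 54 mm behind the grasp point. The pads swing forward as they close: fully open they stand 13 mm farther back than shut.
Start: joints at [1.234, 0.576, 0.025, 1.437, -0.015, 1.129, -0.057], TCP at [168.833, -653.549, 303.889] pointing down, gripper open.
Joint ranges: [-2.76, 2.76], [-0.34, 2.15], [-1.52, 1.57], [0.19, 2.46], [-1.09, 4.23], [0.17, 1.99], [-2.82, 2.82]. Speed limits (rad/s): [2.22, 2.22, 3.01, 3.01, 3.14, 3.14, 3.14].

## Interface

Orientations are given as [roll, pitch, yaw] about the fixed x, y, z axes, in that order (R = Rz(yaw) Ry(pitch) Rx(roll)).
In Python, from station import * gives the robot as it stands.
- The arm moves only by the tool apply_moves, never from a script. Its argument "increments" is a list of rows, each a list of 5 numbers: the shift along the tool's x, y, z in cm, then the turn about the tool's x in degrees, then the gripper's target within -1 to 1 (fully open at 1, half-way at 0, shut at -1). A call has 1 to 8 rows; each row shifts and turns the pose as measured when the row begins, along the tool's axes as they then stand; what a row does not reach is not made up. A row lasts 1/12 s, in which the tool goes at most 41.7 mm and 7.16 degrees, less where a joint would pass 70% of its speed; a pose out of reach is approached as far as the arm can. A call with a gripper value outside its range is refused whole. The fingers move at their own pace and stop on an object; "grip_force" is the grip in N (left out, the last holds). Time passes only in rows, so rows that do not move let the fingers close. It gives the time, the measured TCP pose, the force and the opening at its end, in the units of the state.
- state(): the state, without advancing time (a new reading comes with each control period).
- snapshot(name): name is "scene" or "top" or "wrist"; returns a dict with "pixels" (420x560x3 uint8, blue, green, red), "camera_matrix" (3x3 intrinsics, pixels), "T" (4x4, takes a point from camera to world coordinates). Camera axes: x right, y down, z forward; pixel columns grow to the right and rows downward; lengths in mm; the calibration is good to about 2 mm. The wrist camera is an equidistant fisheye: a pixel r from the principal point sees the ray r / f radians off the axis. A picture is of the moment at which its call begins. There is no depth.
- job_done(): hands the job in, once; it reports no verdict.
The state is a dict: "time": time; "joints": joint angles; "dq": joint speeds; "joint_efforts": joint torques, N m; "tcp_pos": TCP position; "tool_rot": TCP orientation; "contact_force": force on the tool from outside, world axes, zero at the start; "ft_torque": the same for the moment, N m; "gripper_width": opening from 0.0 (shut) to 1.0 (fully open).
Only numpy, scipy, OpenCV 4.12 (cv2) and the standard library are available. Lean on these libraries where they do the work, as an engineer would, in place of code of your own. Each camera call takes 0.05 s, during which the arm holds its last target. There are 200 camera calls.

## Working session

There is one attempt and no reset: what is moved stays moved. The work goes in short steps, Python scripts to look and compute and a tool call to move; the robot and the scene stay as the last step left them, time stands still between calls to the robot, and variables do not carry over. Pictures are saved under pics/ and viewed, about 8 in all and at most 12, crops included, and the job is handed in when it is done.

Besides the shell and the picture viewer there is one more tool, called after "Request:" as name(argument=value, ...), one argument or row to a line, values as JSON. apply_moves: Moves the arm, as the interface text tells. Its arguments: {"type":"object","properties":{"increments":{"type":"array"},"grip_force":{"type":"number"}},"required":["increments"]}

```bash
mkdir -p pics; ls
python3 - <<'E'
from station import *
import cv2,pickle
d={n:snapshot(n) for n in("scene","top","wrist")}
pickle.dump(d,open("s0.pkl","wb"))
for n in("scene","top"): cv2.imwrite(f"pics/{n}0.png",d[n]["pixels"]); print(n,d[n]["camera_matrix"],d[n]["T"])
print(state())
E
```

```text
pics
scene [[464.03843669   0.         277.84954142]
 [  0.         464.03843669 205.40205179]
 [  0.           0.           1.        ]] [[-4.28408850e-01  6.66765261e-01 -6.09827799e-01  1.44040609e+03]
 [ 9.03510653e-01  3.07443947e-01 -2.98574477e-01  4.36852666e+02]
 [-1.15912237e-02 -6.78897861e-01 -7.34141224e-01  1.18407230e+03]
 [ 0.00000000e+00  0.00000000e+00  0.00000000e+00  1.00000000e+00]]
top [[380.77964989   0.         279.46069425]
 [  0.         380.77964989 207.14727641]
 [  0.           0.           1.        ]] [[ 3.31459208e-02 -9.77589697e-01  2.07893559e-01  2.92152899e+02]
 [-9.99442147e-01 -3.32722603e-02  2.88999529e-03 -1.70567730e+01]
 [ 4.09185900e-03 -2.07873377e-01 -9.78147185e-01  1.21428650e+03]
 [ 0.00000000e+00  0.00000000e+00  0.00000000e+00  1.00000000e+00]]
{'time': 0.15, 'joints': array([ 1.23422023,  0.57636652,  0.02485694,  1.4377005 , -0.01498879,
        1.12899079, -0.05650758]), 'dq': array([ 0.00078126, -0.00128944,  0.00022225, -0.00364446,  0.00180125,
       -0.00041455,  0.00063899]), 'joint_efforts': array([ 3.01131789e-03, -7.66264343e+01,  2.25270577e+00, -2.86183977e+01,
        1.54681038e-02,  9.95336246e-03,  8.17992884e-06]), 'tcp_pos': array([ 168.76052197, -653.31356031,  303.22743029]), 'tool_rot': array([-3.08172084,  1.56951588,  1.88346759]), 'contact_force': array([ 0.53159656,  0.28381193, -0.1664923 ]), 'ft_torque': array([ 0.01840633, -0.03319028,  0.06560509]), 'gripper_width': 0.9995175020207852}
```

View pics/top0.png

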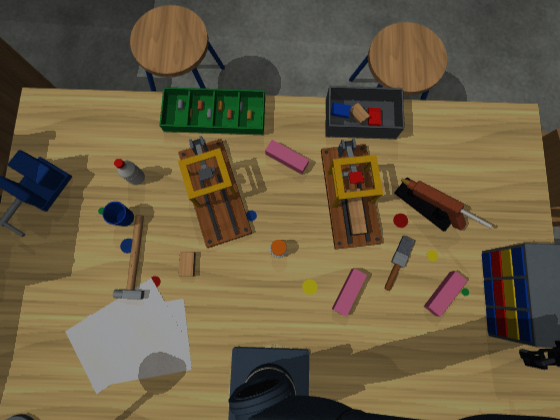

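View pics/scene0.png

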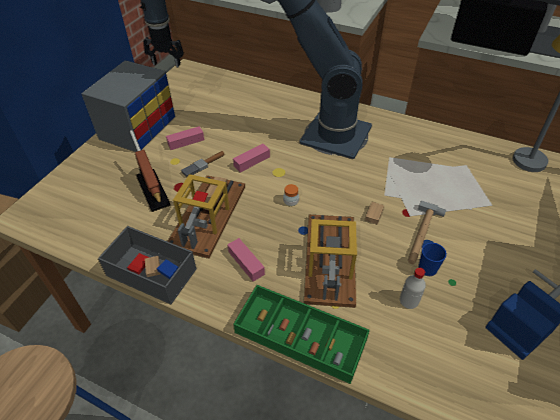

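The top view shows two presses. One is at about (352,195) with a red paddle at (357,178) and a blank at (357,215). The other is at (215,192) with a grey paddle and is empty. The right-hand one is meant. Pink look-alikes are at (349,291), (446,293) and (287,156). I'll confirm with one enlarged crop.

Run:
```python
import cv2,pickle,numpy as np
d=pickle.load(open("s0.pkl","rb"))
a=cv2.resize(d["top"]["pixels"][135:255,310:395],None,fx=5,fy=5,interpolation=cv2.INTER_CUBIC)
b=cv2.resize(d["scene"]["pixels"][165:265,160:250],None,fx=4.1,fy=4.1,interpolation=cv2.INTER_CUBIC)
c=np.zeros((600,800,3),np.uint8); c[:,:425]=a; c[:b.shape[0],430:430+b.shape[1]]=b[:,:370]
cv2.imwrite("pics/crop1.png",np.clip(c*1.5,0,255).astype(np.uint8))
```

```text
(no output)
```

View pics/crop1.png

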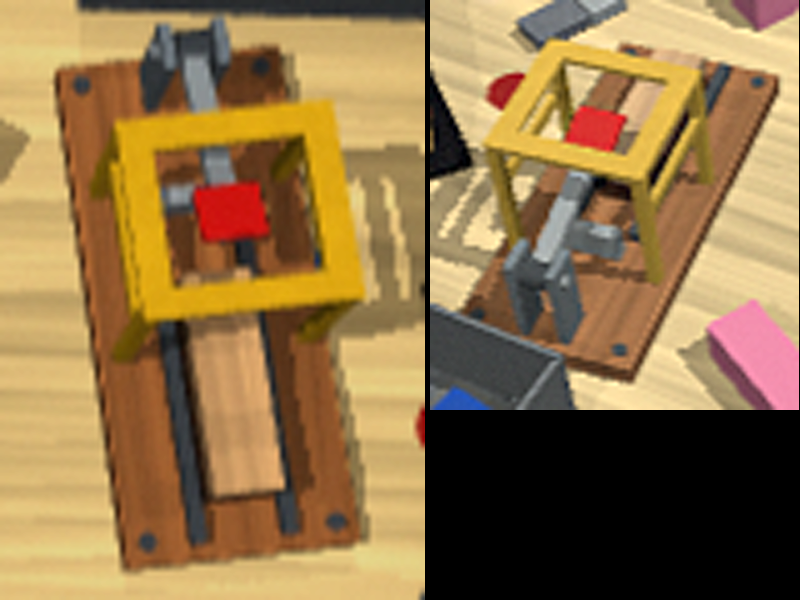

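The crop confirms it: the red paddle and two-tone blank are in the right-hand press. The blank's near end is at crop (248,493), and the guard frame corners are clear in both views. Now I'll fit the pose.

```bash
cat > h.py <<'E'
import numpy as np,cv2
def ray(s,uv):
    K=s["camera_matrix"];T=s["T"];d=T[:3,:3]@np.array([(uv[0]-K[0,2])/K[0,0],(uv[1]-K[1,2])/K[1,1],1]);return T[:3,3],d
def plane(s,uv,z):
    o,d=ray(s,uv);return (o+d*(z-o[2])/d[2])[:2]
E
python3 - <<'E'
import pickle,numpy as np
from h import *
d=pickle.load(open("s0.pkl","rb"))
F=lambda k:(k+.5)
top=[((115,121),(112,65,144)),((331,100),(112,-65,144)),((364,298),(-10,-65,144)),((142,320),(-10,65,144)),
((152,149),(92,45,144)),((305,136),(92,-45,144)),((325,277),(8,-45,144)),((168,292),(8,45,144)),
((55,73),(195,75,20)),((278,47),(195,-75,20)),((125,566),(-140,75,20))]
sc=[((548,40),(-10,-65,144)),((706,70),(-10,65,144)),((650,180),(112,65,144)),((487,147),(112,-65,144)),((778,78),(-140,75,20)),((632,370),(195,75,20))]
P=[];W=[];L=[]
for (u,v),p in top: P.append(p[:2]);W.append(plane(d["top"],((u+.5)/5-.5+310,(v+.5)/5-.5+135),p[2]));L.append('t')
for (u,v),p in sc: P.append(p[:2]);W.append(plane(d["scene"],((u-430+.5)/4.1-.5+160,(v+.5)/4.1-.5+165),p[2]));L.append('s')
P=np.array(P,float);W=np.array(W);L=np.array(L)
def fit(P,W):
    p=P-P.mean(0);w=W-W.mean(0);a=np.arctan2((p[:,0]*w[:,1]-p[:,1]*w[:,0]).sum(),(p*w).sum());R=np.array([[np.cos(a),-np.sin(a)],[np.sin(a),np.cos(a)]])
    return a,R,W.mean(0)-R@P.mean(0)
for m in (L=='t',L=='s',L!=''):
    a,R,t=fit(P[m],W[m]);print(a,t);r=((W[m]-t)@R-P[m]);print(r.round(1).tolist())
# blank near end, z=60
for c in((210,497),(287,490)): print(((plane(d["top"],((c[0]+.5)/5-.5+310,(c[1]+.5)/5-.5+135),60)-t)@R))
for q in((-66,0),(50,0),(-120,0)): print(q,R@q+t)
E
```

```text
0.13944351108358527 [ 567.9396699  -245.00816505]
[[1.0, -1.1], [0.5, -0.2], [1.0, -0.1], [1.6, -0.3], [1.5, -0.4], [0.0, -1.4], [-2.2, 0.4], [-1.5, 2.4], [-3.6, 0.8], [-1.0, 0.8], [2.6, -0.9]]
0.1553048330603794 [ 572.79067061 -242.83338085]
[[0.8, -2.0], [-1.4, 1.4], [-2.6, 2.8], [-0.4, 1.6], [4.7, -0.6], [-1.1, -3.1]]
0.1438277181833047 [ 569.56855234 -244.24702351]
[[-0.4, -2.1], [-1.5, -1.2], [-1.0, -0.6], [0.2, -0.8], [0.0, -1.4], [-1.9, -2.3], [-4.1, -0.2], [-3.0, 1.9], [-5.0, -0.5], [-3.1, -0.5], [1.2, -0.8], [5.0, -1.2], [1.2, 2.2], [-0.0, 5.0], [3.7, 3.8], [7.3, -1.3], [1.4, 0.0]]
[-106.23274945   22.97153227]
[-107.144521    -24.52790876]
(-66, 0) [ 504.25002796 -253.70695867]
(50, 0) [ 619.05228293 -237.08040596]
(-120, 0) [ 450.80759893 -261.44690562]
```

```bash
cat > go.py <<'E'
import numpy as np,sys
from station import *
from scipy.spatial.transform import Rotation as Ro
A=0.143; t=np.array([569,-244.3]); c,s=np.cos(A),np.sin(A); Rp=np.array([[c,-s],[s,c]])
def rel():
    st=state(); R=Ro.from_euler('xyz',st["tool_rot"]).as_matrix(); return st,R
def to(px,py,tip):
    st,R=rel(); w=np.append(Rp@[px,py]+t,tip+73); 
    py_=np.array([-s,c,0]); z=R[:,2]; best=min((np.arctan2(np.dot(np.cross(z,k*py_),R[:,0]),np.dot(z,k*py_)) for k in(1,-1)),key=abs)
    p=st["tcp_pos"]; pp=Rp.T@(p[:2]-t)
    print("t",round(st["time"],2),"press xy",pp.round(1),"tip z",(p[2]-73).round(1),"F",st["contact_force"].round(1),"w",round(st["gripper_width"],3),"q7",st["joints"][6].round(2))
    print("need tool cm",(R.T@(w-p)/10).round(2),"turn deg",np.degrees(best).round(1), "tool x",R[:,0].round(3))
    print("press +x,+y in tool:",(R.T@np.append(Rp[:,0],0)).round(3),(R.T@np.append(Rp[:,1],0)).round(3))
to(*map(float,sys.argv[1:4]))
E
python3 go.py -135 0 230
```

```text
t 0.15 press xy [-454.4 -347.8] tip z 230.2 F [ 0.5  0.3 -0.2] w 1.0 q7 -0.06
need tool cm [  0.06  35.56 -31.07] turn deg 6.3 tool x [-0.     0.001 -1.   ]
press +x,+y in tool: [-0.     0.994  0.11 ] [ 0.001  0.11  -0.994]
```

Request:
apply_moves(
  increments=[
    [0, 0, 0, 6.3, -1],
    [0, 2.7, -2.9, 0, -1],
    [0, 2.7, -2.9, 0, -1],
    [0, 2.7, -2.9, 0, -1],
    [0, 2.7, -2.9, 0, -1],
    [0, 2.7, -2.9, 0, -1],
    [0, 2.7, -2.9, 0, -1],
    [0, 2.7, -2.9, 0, -1],
  ],
  grip_force=40,
)

```text
time: 0.82
tcp_pos: [325.2, -424.6, 298.6]
tool_rot: [-1.847, 1.563, 2.985]
contact_force: [1.0, -0.8, -0.6]
gripper_width: -0.003
```

```bash
python3 go.py -135 0 230
```

```text
t 0.82 press xy [-267.1 -143.8] tip z 225.6 F [ 1.  -0.8 -0.6] w -0.003 q7 -0.61
need tool cm [ -0.5   12.87 -14.67] turn deg -1.3 tool x [-0.007  0.001 -1.   ]
press +x,+y in tool: [-0.007  1.    -0.023] [ 0.002 -0.023 -1.   ]
```

Request:
apply_moves(
  increments=[
    [-0.1, 2.6, -2.9, -1.3, -1],
    [-0.1, 2.6, -2.9, 0, -1],
    [-0.1, 2.6, -2.9, 0, -1],
    [-0.1, 2.6, -2.9, 0, -1],
    [0, 2.0, -2.0, 0, -1],
    [0, 0, 0, 0, -1],
    [0, 0, 0, 0, -1],
  ],
)

```text
time: 1.4
tcp_pos: [437.8, -254.8, 302.0]
tool_rot: [-2.461, 1.564, 2.41]
contact_force: [0.2, -0.3, -1.1]
gripper_width: 0.002
```

```bash
python3 go.py -135 0 100; python3 -c "
from station import *
import cv2
for n in('top','wrist'):cv2.imwrite(f'pics/{n}1.png',snapshot(n)['pixels'])"
```

```text
t 1.4 press xy [-131.4    8.3] tip z 229.0 F [ 0.2 -0.3 -1.1] w 0.002 q7 -0.99
need tool cm [12.89 -0.31  0.9 ] turn deg 0.9 tool x [-0.005  0.005 -1.   ]
press +x,+y in tool: [-0.005  1.     0.015] [ 0.006  0.015 -1.   ]
```

View pics/wrist1.png

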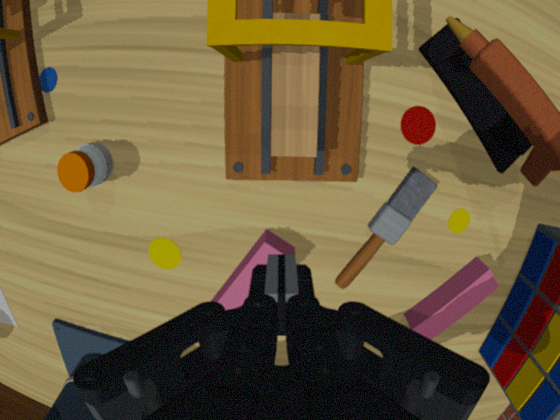

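The wrist view shows the press mouth straight ahead, with its bed corners at (225,181) and (358,181). The blank's near end is at (297,157). The shut fingertips are at (282,258), and the pink blocks are clear. I'll cross-check the lateral alignment from this view.

Run:
```python
from station import *
import numpy as np,cv2
s=snapshot("wrist");K=s["camera_matrix"];T=s["T"];print(K[0],T[:3,3])
A=0.143;c,s_=np.cos(A),np.sin(A);R=np.array([[c,-s_],[s_,c]]);t=np.array([569,-244.3])
def pl(u,v,z):
    x=(u-K[0,2])/K[0,0];y=(v-K[1,2])/K[1,1];r=np.hypot(x,y)
    d=T[:3,:3]@np.array([x/r*np.sin(r),y/r*np.sin(r),np.cos(r)]);p=T[:3,3]+d*(z-T[2,3])/d[2];return R.T@(p[:2]-t)
for n,u,v,z in(("bedL",225,180,20),("bedR",358,181,20),("blkL",271,157,60),("blkR",320,158,60),("frL",207,46,138),("frR",391,50,138),("railL",262,174,30),("railR",327,175,30)):print(n,pl(u,v,z).round(1))
```

```text
[325.1922621    0.         281.12495847] [ 520.23717926 -242.83174774  371.32545767]
bedL [-140.6   72.4]
bedR [-139.5  -78.2]
blkL [-106.6   19.1]
blkR [-106.7  -28.6]
frL [-10.   62.7]
frR [ -9.1 -69.3]
railL [-131.    29.8]
railR [-131.   -40.6]
```

Request:
apply_moves(
  increments=[
    [3.0, -0.1, 0.4, 0.9, -1],
    [3.5, -0.1, 0.4, 0, -1],
    [3.5, -0.1, 0.3, 0, -1],
    [3.0, 0, 0, 0, -1],
    [2.5, 0, 0, 0, -1],
    [2.0, 0, 0, 0, -1],
    [0, 0, 0, 0, -1],
  ],
)

```text
time: 2.13
tcp_pos: [429.5, -281.3, 122.7]
tool_rot: [-0.189, 1.566, -1.641]
contact_force: [-0.2, 0.4, 0.7]
gripper_width: -0.0
```

```bash
python3 go.py -135 -2 38
```

```text
t 2.13 press xy [-143.3  -16.7] tip z 49.7 F [-0.2  0.4  0.7] w -0.0 q7 -1.0
need tool cm [ 1.17  0.8  -1.5 ] turn deg -1.4 tool x [-0.    -0.004 -1.   ]
press +x,+y in tool: [-0.001  1.    -0.025] [-0.004 -0.025 -1.   ]
```

Request:
apply_moves(
  increments=[
    [0.4, 0.4, -0.8, -1.4, -1],
    [0.4, 0.3, -0.5, 0, -1],
    [0, 0, 0, 0, -1],
    [0, 0, 0, 0, -1],
  ],
)

```text
time: 2.47
tcp_pos: [434.1, -269.7, 115.9]
tool_rot: [-0.189, 1.565, -1.621]
contact_force: [0.2, -0.9, -0.4]
gripper_width: -0.001
```

```bash
python3 go.py -125 -2 38
```

```text
t 2.47 press xy [-137.2   -5.9] tip z 42.9 F [ 0.2 -0.9 -0.4] w -0.001 q7 -1.01
need tool cm [ 0.49  1.21 -0.4 ] turn deg -0.2 tool x [-0.    -0.006 -1.   ]
press +x,+y in tool: [-0.001  1.    -0.004] [-0.006 -0.004 -1.   ]
```

Request:
apply_moves(
  increments=[
    [0.3, 0.5, -0.3, 0, -1],
    [0.2, 0.5, -0.1, 0, -1],
    [0, 0.5, 0, 0, -1],
    [0, 0.5, 0, 0, -1],
    [0, 0.5, 0, 0, -1],
    [0, 0.5, 0, 0, -1],
  ],
)

```text
time: 2.97
tcp_pos: [467.1, -261.2, 113.8]
tool_rot: [0.319, 1.561, -1.112]
contact_force: [-0.1, -0.2, -0.7]
gripper_width: -0.001
```

```bash
python3 go.py -66 -2 38
```

```text
t 2.97 press xy [-103.3   -2.2] tip z 40.8 F [-0.1 -0.2 -0.7] w -0.001 q7 -1.04
need tool cm [ 0.3   3.73 -0.04] turn deg -0.2 tool x [ 0.004 -0.009 -1.   ]
press +x,+y in tool: [ 0.003  1.    -0.003] [-0.009 -0.003 -1.   ]
```

Request:
apply_moves(
  increments=[
    [0.2, 0.5, 0, 0, -1],
    [0.1, 0.5, 0, 0, -1],
    [0, 0.5, 0, 0, -1],
    [0, 0.4, 0, 0, -1],
    [0, 0.4, 0, 0, -1],
  ],
)

```text
time: 3.38
tcp_pos: [492.3, -257.8, 110.4]
tool_rot: [0.205, 1.562, -1.226]
contact_force: [-0.8, 0.6, 0.4]
gripper_width: 0.0
```

```bash
python3 go.py -66 -2 38;python3 -c "
from station import *
import cv2,numpy as np
a=cv2.resize(snapshot('top')['pixels'][135:255,310:395],None,fx=5,fy=5,interpolation=2)
b=snapshot('wrist')['pixels'][:,100:475]
c=np.zeros((600,800,3),np.uint8);c[:,:425]=a;c[:420,425:]=b
cv2.imwrite('pics/push.png',np.clip(c*1.4,0,255).astype(np.uint8))"
```

```text
t 3.38 press xy [-77.9  -2.4] tip z 37.4 F [-0.8  0.6  0.4] w 0.0 q7 -1.06
need tool cm [-0.06  1.19 -0.04] turn deg -0.2 tool x [ 0.003 -0.009 -1.   ]
press +x,+y in tool: [ 0.002  1.    -0.003] [-0.009 -0.003 -1.   ]
```

View pics/push.png

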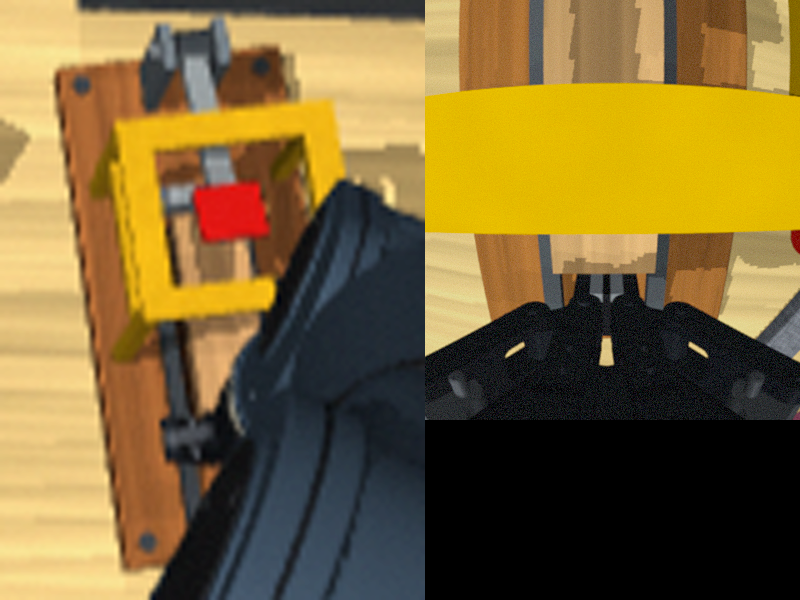

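The left panel shows the blank reaching under the window towards the paddle. The right panel shows its near end (605,272) against the fingertips, with the guard bar (y 85–233) clear of the gripper. I'll push on gently to the stop.

Request:
apply_moves(
  increments=[
    [0, 0.3, 0, 0, -1],
    [0, 0.3, 0, 0, -1],
    [0, 0.2, 0, 0, -1],
  ],
)

```text
time: 3.73
tcp_pos: [500.7, -256.6, 110.4]
tool_rot: [0.241, 1.561, -1.19]
contact_force: [-1.4, -0.3, 0.8]
gripper_width: 0.001
```

```bash
python3 go.py -66 -2 38
```

```text
t 3.73 press xy [-69.3  -2.4] tip z 37.4 F [-1.4 -0.3  0.8] w 0.001 q7 -1.07
need tool cm [-0.05  0.33 -0.04] turn deg -0.2 tool x [ 0.003 -0.009 -1.   ]
press +x,+y in tool: [ 0.002  1.    -0.003] [-0.009 -0.003 -1.   ]
```

Request:
apply_moves(
  increments=[
    [0, 0.2, 0, 0, -1],
    [0, 0.2, 0, 0, -1],
  ],
)

```text
time: 3.9
tcp_pos: [503.9, -256.2, 110.4]
tool_rot: [0.011, 1.562, -1.421]
contact_force: [-7.2, -1.7, 4.4]
gripper_width: -0.0
```

Request:
apply_moves(
  increments=[
    [0, 0.2, 0, 0, -1],
  ],
)

```text
time: 3.98
tcp_pos: [504.2, -256.2, 110.2]
tool_rot: [-0.417, 1.562, -1.849]
contact_force: [-9.6, -1.9, 6.8]
gripper_width: -0.001
```

Request:
apply_moves(
  increments=[
    [0, 0.2, 0, 0, -1],
  ],
)

```text
time: 4.07
tcp_pos: [504.3, -256.2, 110.1]
tool_rot: [-0.799, 1.561, -2.232]
contact_force: [-7.1, -1.0, 4.9]
gripper_width: -0.0
```

```bash
python3 go.py -66 -2 38
```

```text
t 4.07 press xy [-65.7  -2.5] tip z 37.1 F [-7.1 -1.   4.9] w -0.0 q7 -1.07
need tool cm [-0.09 -0.03 -0.05] turn deg -0.3 tool x [-0.006 -0.008 -1.   ]
press +x,+y in tool: [-0.007  1.    -0.006] [-0.007 -0.006 -1.   ]
```

Movement stopped at press x −65.7 (expected about −66) with force rising to about 9 N, so the blank is seated. I'll back off, then rise.

Request:
apply_moves(
  increments=[
    [0, -0.6, 0, 0, -1],
    [0, -1.0, 0, 0, -1],
    [0, -1.0, 0, 0, -1],
    [-1.0, -0.5, 0, 0, -1],
    [-3.0, 0, 0, 0, -1],
    [-3.5, 0, 0, 0, -1],
    [-3.5, 0, 0, 0, -1],
    [-3.0, 0, 0, 0, -1],
  ],
)

```text
time: 4.73
tcp_pos: [466.2, -258.9, 251.6]
tool_rot: [-1.551, 1.554, -2.986]
contact_force: [1.1, -0.3, 0.1]
gripper_width: 0.002
```

```bash
python3 go.py 48 -2 190;python3 -c "
from station import *
import cv2
cv2.imwrite('pics/w2.png',snapshot('wrist')['pixels'])"
```

```text
t 4.73 press xy [-103.8    0.2] tip z 178.6 F [ 1.1 -0.3  0.1] w 0.002 q7 -1.04
need tool cm [-1.4  15.16  0.11] turn deg -0.4 tool x [-0.017 -0.003 -1.   ]
press +x,+y in tool: [-0.017  1.    -0.007] [-0.    -0.007 -1.   ]
```

View pics/w2.png

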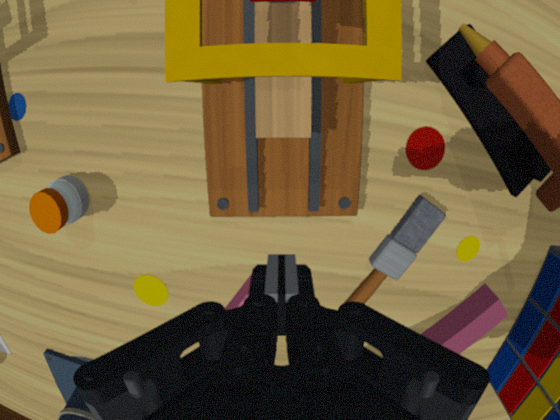

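The blank's near end is now at (284,137), and its upper edge shows in front of the guard. The guard's near corners are at (166,80) and (401,80).

```bash
cat > wr.py <<'E'
from station import *
import numpy as np,sys
s=snapshot("wrist");K=s["camera_matrix"];T=s["T"]
A=0.143;c,s_=np.cos(A),np.sin(A);R=np.array([[c,-s_],[s_,c]]);t=np.array([569,-244.3])
def pl(u,v,z):
    x=(u-K[0,2])/K[0,0];y=(v-K[1,2])/K[1,1];r=np.hypot(x,y)
    d=T[:3,:3]@np.array([x/r*np.sin(r),y/r*np.sin(r),np.cos(r)]);p=T[:3,3]+d*(z-T[2,3])/d[2];return R.T@(p[:2]-t)
for a in sys.argv[1:]:
    u,v,z=map(float,a.split(","));print(a,pl(u,v,z).round(1))
E
python3 wr.py 255,137,60 312,137,60 166,80,141 401,80,141 209,215,20 358,215,20 200,43,144 367,43,144
```

```text
255,137,60 [-52.   19.3]
312,137,60 [-52.3 -27.5]
166,80,141 [-5.6 64.4]
401,80,141 [ -6.4 -71.8]
209,215,20 [-135.5   72.3]
358,215,20 [-137.1  -80.8]
200,43,144 [13.9 42.7]
367,43,144 [ 13.4 -50. ]
```

Request:
apply_moves(
  increments=[
    [-0.8, 2.5, 0, -0.4, -1],
    [-0.6, 3.0, 0, 0, -1],
    [-0.1, 3.0, 0, 0, -1],
    [-0.1, 3.0, 0, 0, -1],
    [0, 2.5, 0, 0, -1],
    [0, 0, 0, 0, -1],
    [0, 0, 0, 0, -1],
  ],
)

```text
time: 5.42
tcp_pos: [607.2, -241.4, 274.6]
tool_rot: [-0.597, 1.562, -2.031]
contact_force: [0.0, 0.8, 0.6]
gripper_width: -0.003
```

```bash
python3 go.py 48 -2 190;python3 -c "
from station import *
import cv2
cv2.imwrite('pics/w3.png',snapshot('wrist')['pixels'])"
```

```text
t 5.42 press xy [38.2 -2.5] tip z 201.6 F [0.  0.8 0.6] w -0.003 q7 -1.14
need tool cm [ 1.15  0.98 -0.07] turn deg -0.3 tool x [-0.004 -0.008 -1.   ]
press +x,+y in tool: [-0.005  1.    -0.006] [-0.007 -0.006 -1.   ]
```

View pics/w3.png

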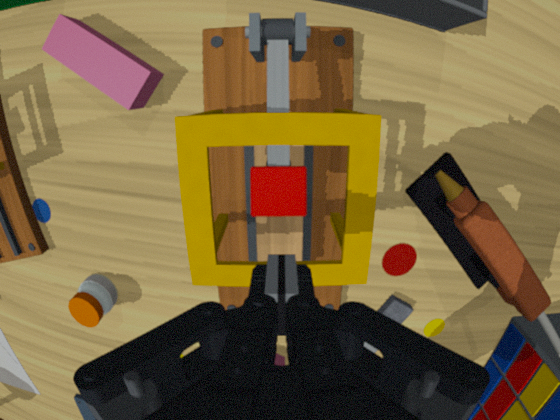

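The wrist view shows the red paddle at (278,191) inside the window, whose corners are (208,147), (348,147), (347,262) and (213,263). The fingertips are at (282,258), still above the frame. Allowing for about 4 mm of camera bias, the blank's near end measured −55.5, which is home.

```bash
python3 wr.py 208,147,144 348,147,144 347,262,144 213,263,144 178,118,144 380,115,144 373,284,144 191,286,144 278,191,125; python3 go.py 49 -3 165
```

```text
208,147,144 [92.  42.9]
348,147,144 [ 91.3 -45.1]
347,262,144 [  9.7 -49.5]
213,263,144 [ 9.8 45.9]
178,118,144 [111.4  61.5]
380,115,144 [112.3 -65.2]
373,284,144 [-10.2 -71.4]
191,286,144 [-10.5  65. ]
278,191,125 [56.9 -0.8]
t 5.52 press xy [37.4 -2.5] tip z 201.7 F [-0.8 -0.4  0.1] w 0.002 q7 -1.14
need tool cm [3.66 1.18 0.02] turn deg -0.4 tool x [-0.004 -0.008 -1.   ]
press +x,+y in tool: [-0.005  1.    -0.006] [-0.007 -0.006 -1.   ]
```

Request:
apply_moves(
  increments=[
    [0, 0.8, 0, -0.4, -1],
    [0, 0.4, 0, 0, -1],
    [0, 0.1, 0, 0, -1],
    [1.5, 0, 0, 0, -1],
    [1.5, 0, 0, 0, -1],
    [0.5, 0, 0, 0, -1],
    [0, 0, 0, 0, -1],
  ],
)

```text
time: 6.1
tcp_pos: [616.8, -242.6, 240.6]
tool_rot: [-0.495, 1.561, -1.926]
contact_force: [0.8, 0.4, -0.3]
gripper_width: 0.002
```

```bash
python3 go.py 50 -2 130
```

```text
t 6.1 press xy [47.5 -5.1] tip z 167.6 F [ 0.8  0.4 -0.3] w 0.002 q7 -1.14
need tool cm [ 3.76  0.26 -0.35] turn deg -0.2 tool x [-0.003 -0.009 -1.   ]
press +x,+y in tool: [-0.005  1.    -0.003] [-0.009 -0.003 -1.   ]
```

Request:
apply_moves(
  increments=[
    [0.8, 0.1, -0.3, 0, -1],
    [0.8, 0.1, -0.1, 0, -1],
    [0.8, 0, -0.1, 0, -1],
    [0.6, 0, 0, 0, -1],
    [0.4, 0, 0, 0, -1],
    [0, 0, 0, 0, -1],
  ],
)

```text
time: 6.6
tcp_pos: [618.3, -237.4, 204.8]
tool_rot: [-0.351, 1.561, -1.782]
contact_force: [-0.2, -0.2, 0.0]
gripper_width: 0.001
```

```bash
python3 go.py 50 -2 96
```

```text
t 6.6 press xy [49.8 -0.2] tip z 131.8 F [-0.2 -0.2  0. ] w 0.001 q7 -1.16
need tool cm [3.58 0.04 0.15] turn deg -0.2 tool x [-0.002 -0.01  -1.   ]
press +x,+y in tool: [-0.004  1.    -0.003] [-0.009 -0.003 -1.   ]
```

Request:
apply_moves(
  increments=[
    [0.5, 0, 0.1, 0, -1],
    [0.5, 0, 0, 0, -1],
    [0.5, 0, 0, 0, -1],
    [0.5, 0, 0, 0, -1],
    [0.4, 0, 0, 0, -1],
    [0.4, 0, 0, 0, -1],
  ],
)

```text
time: 7.1
tcp_pos: [618.0, -239.6, 176.2]
tool_rot: [-0.289, 1.56, -1.721]
contact_force: [-5.0, 0.5, 7.5]
gripper_width: 0.001
```

```bash
python3 go.py 50 -2 96
```

```text
t 7.1 press xy [49.2 -2.3] tip z 103.2 F [-5.   0.5  7.5] w 0.001 q7 -1.16
need tool cm [ 0.71  0.08 -0.04] turn deg -0.2 tool x [-0.002 -0.011 -1.   ]
press +x,+y in tool: [-0.003  1.    -0.004] [-0.011 -0.004 -1.   ]
```

Request:
apply_moves(
  increments=[
    [0.4, 0, 0, 0, -1],
    [0.4, 0, 0, 0, -1],
    [0.3, 0, 0, 0, -1],
  ],
)

```text
time: 7.35
tcp_pos: [617.1, -239.8, 167.1]
tool_rot: [-0.343, 1.56, -1.776]
contact_force: [-12.8, 5.1, 42.8]
gripper_width: -0.003
```

Request:
apply_moves(
  increments=[
    [0.3, 0, 0, 0, -1],
  ],
)

```text
time: 7.43
tcp_pos: [617.0, -239.8, 167.2]
tool_rot: [-0.227, 1.56, -1.66]
contact_force: [-14.5, 5.4, 41.7]
gripper_width: 0.001
```

```bash
python3 go.py 50 -2 96
```

```text
t 7.43 press xy [48.2 -2.4] tip z 94.2 F [-14.5   5.4  41.7] w 0.001 q7 -1.16
need tool cm [-0.18  0.18 -0.03] turn deg -0.3 tool x [-0.001 -0.011 -1.   ]
press +x,+y in tool: [-0.003  1.    -0.005] [-0.011 -0.005 -1.   ]
```

Hard stop reached: tip z is 94 and the force rose to 42 N. I'll ease to a moderate hold.

Request:
apply_moves(
  increments=[
    [0.18, 0, 0, 0, -1],
  ],
)

```text
time: 7.52
tcp_pos: [617.0, -239.7, 168.2]
tool_rot: [-0.091, 1.559, -1.525]
contact_force: [-8.2, 3.7, 20.8]
gripper_width: 0.0
```

Request:
apply_moves(
  increments=[
    [0.18, 0, 0, 0, -1],
    [0.18, 0, 0, 0, -1],
  ],
)

```text
time: 7.68
tcp_pos: [616.8, -239.6, 168.5]
tool_rot: [0.092, 1.559, -1.341]
contact_force: [-6.3, 2.1, 16.7]
gripper_width: -0.002
```

```bash
python3 go.py 50 -2 96;python3 -c "
from station import *
import cv2,numpy as np
a=cv2.resize(snapshot('scene')['pixels'][160:265,150:260],None,fx=4,fy=4,interpolation=2)
b=snapshot('wrist')['pixels'][:,100:460]
c=np.zeros((420,800,3),np.uint8);c[:,:440]=a;c[:,440:]=b
cv2.imwrite('pics/end.png',np.clip(c*1.4,0,255).astype(np.uint8))"
```

```text
t 7.68 press xy [47.9 -2.2] tip z 95.5 F [-6.3  2.1 16.7] w -0.002 q7 -1.16
need tool cm [-0.05  0.21 -0.02] turn deg -0.3 tool x [ 0.003 -0.012 -1.   ]
press +x,+y in tool: [ 0.001  1.    -0.006] [-0.012 -0.006 -1.   ]
```

View pics/end.png

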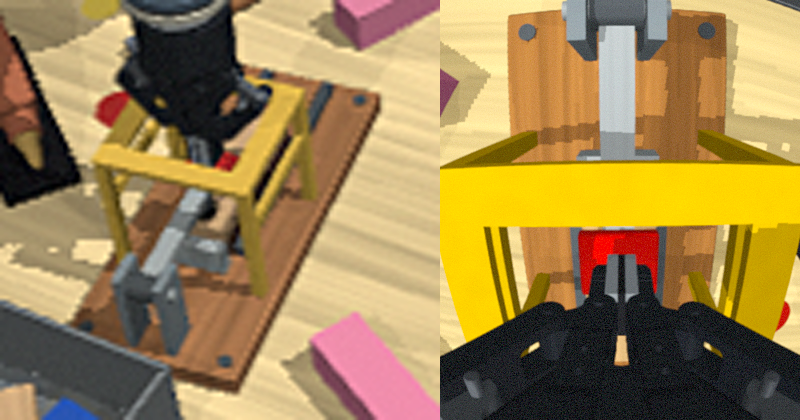

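The left panel shows the lever level and the foot on the blank against the stop. The right panel shows the fingertips on the red paddle (620,262), clear of the frame. I'll take a slightly firmer hold to be sure it stays on the stop.

Request:
apply_moves(
  increments=[
    [0.24, 0, 0, 0, -1],
    [0.24, 0, 0, 0, -1],
    [0.24, 0, 0, 0, -1],
  ],
)

```text
time: 8.03
tcp_pos: [616.5, -239.6, 168.0]
tool_rot: [0.307, 1.557, -1.127]
contact_force: [-9.7, 4.3, 27.6]
gripper_width: 0.001
```

```bash
python3 -c "
from station import *
for i in range(6):
  s=state();print(s['time'],s['tcp_pos'].round(1),s['contact_force'].round(1));snapshot('top')
"
```

```text
8.0333 [ 616.5 -239.6  168. ] [-9.7  4.3 27.6]
8.0833 [ 616.5 -239.6  167.9] [-9.2  2.8 27.1]
8.1333 [ 616.5 -239.6  168. ] [-9.8  3.9 27.1]
8.1833 [ 616.5 -239.6  168. ] [-9.9  3.4 26.5]
8.2333 [ 616.5 -239.6  168. ] [-10.5   4.1  26.3]
8.2833 [ 616.5 -239.6  167.9] [-9.7  3.9 27.2]
```

Steady at about 27 N, well above the 11 N needed to hold the lever fully down. Handing in.

```bash
python3 -c "
from station import *
print(job_done())"
```

```text
the job is handed in; nothing more can be done
None
```

I pushed the blank home with shut fingertips, then pressed the red lever down through the guard window. I handed in at 8.3 s with the lever still held down; no verdict was reported.

- **Seating:** the push stopped at finger press x −65.7 (about −66 expected) with 7–10 N. The wrist camera put the blank's near end at −52 raw, or about −55.5 after allowing for that view's 4 mm offset (−55 expected).
- **Clamping:** at hand-in the fingertips were at z ≈ 95 mm (96 mm expected when fully down). They held steadily at about 27 N, against the 11 N needed. Sideways force on the tool was about 10 N, which I take to be friction on the paddle.
- **Peak force:** it briefly reached about 43 N at the fingertips on the hard stop before I eased it. That is well under the 120 N wrist limit; the 40 N limit is stated for the arm and gripper body, not the fingertips.
- **Guard and the rest:** the pictures showed the gripper clear of the guard during the push and at the end, and no unexpected force appeared. I did not go near anything else on the bench.
- **Disagreement:** the two fixed cameras' press poses differed by about 5 mm. I settled the sideways aim with wrist-camera views, which agreed with the top view to about 3–4 mm.

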